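# Trip-test the grinder's safety box and set the chisel ready

### The arm

A 6-joint arm with a two-finger parallel gripper is mounted at the origin on the work surface. World frame = base frame: x ahead of the robot, y to its left, z up, the work surface at z = 0. Lengths are in m, angles in rad, forces in N, time in s.
With the tool pointing down it reaches from about 0.35 to 0.725 m from the base axis. Payload 4.3 kg.
Tool frame: the origin (TCP) lies midway between the tips of the shut fingers; the grasp point (between the pads) lies 19 mm behind it (ctrl.grip_depth is the distance from the TCP to the grasp point, in m); z points along the fingers, y is the line along which they close (so a half turn about z gives the same grasp; the last joint's range is limited). The gripper opens to 85 mm and grips with 20 to 120 N. Pads are 22 mm wide; open, the fingers measure 114 mm over their backs; the gripper's body (76 mm by 85 mm) begins 54 mm behind the grasp point. The pads swing forward as they close: fully open they stand 13 mm farther back than shut.
Start: joints at [1.029, 0.377, 0.081, 1.274, 0, 1.46], TCP at [0.241, 0.522, 0.231] pointing down, gripper open.
Joint ranges: [-2.72, 2.72], [-0.84, 1.66], [-1.02, 1.22], [-1.77, 2.12], [-1.37, 1.28], [-3.14, 3.14]. Speed limits (rad/s): [2.57, 2.57, 3.14, 3.14, 3.14, 3.14].

### API

Orientations are given as a rotation vector (axis times angle).
In Python, from rig import ctrl gives the robot as it stands. The module is installed in compiled form; this text tells all that it offers.
- The arm moves only by the shell command python3 -m pendant 'ROWS' [FORCE]. ROWS is JSON, a list that holds one entry, the list of rows, each a list of 7 numbers: the shift along the tool's x, y, z in cm, then the turn, a rotation vector about the tool's x, y, z in degrees, then the finger opening in cm, from 0 to 8.54. In form: [[[tx, ty, tz, rx, ry, rz, hand], ...]]. A call has exactly 8 rows; each row is the pose to reach, as a shift and turn from the pose commanded when the call began, along the tool's axes at that moment; what a row does not reach only later rows make up. A row lasts 1/10 s, in which the tool goes at most 50 mm and 8.59 degrees, less where a joint would pass 70% of its speed; a pose out of reach is approached as far as the arm can. A call with a gripper value outside its range is refused whole. The fingers move at their own pace and stop on an object; FORCE is the grip in N (left out, the last holds). Time passes only in rows, so rows that repeat a pose let the fingers close, or fill a call up. It gives the time, the measured TCP pose, the force, the opening and the grip force at its end, in the units of the state.
- ctrl.get_state(): the state, without advancing time (a new reading comes with each control period).
- ctrl.read_camera(name): name is "scene" or "top" or "wrist"; returns the picture (420x560x3 uint8, red, green, blue); there is no depth.
- ctrl.get_calibration(name): a dict with "K" (3x3 intrinsics, pixels), "eye" and "orientation" of the camera in the world; the wrist camera has in their place "tool_from_camera" (4x4, takes a point from camera to tool coordinates, whose origin is the TCP and whose axes are the flange's). Camera axes: x right, y down, z forward; pixel columns grow to the right and rows downward; lengths in m; the calibration is good to about 2 mm. The wrist camera is an equidistant fisheye: a pixel r from the principal point sees the ray r / f radians off the axis. A picture is of the moment at which its call begins: read the wrist's pose just before it. get_calibration takes no time and is no camera call.
- ctrl.sign_off(): hands the job in; it is judged then, once.
Trained networks look in the newest picture that a camera, given by its name, has taken for a name from the list of things; names that differ only in an ending like _2 or _b are one class to them, and where a whole thing is asked for, a point or a joint stands for the part that bears it (a point fixed in the world has none). Each returns a list of dicts, best first, with "score" (0 to 1); they miss things now and then, are a little off and sometimes report something else, mostly with a low value. They report only what shows in the picture. A call takes as long as a camera call. They do not tell look-alikes from the thing itself.
- ctrl.masks_of(camera, query): "pixels" (420x560 bool, what is visible of it) and "point" ([row, column] in pixels, amid what is visible of it).
- ctrl.landmark_of(camera, query): "point" ([row, column] in pixels: a listed point, or the origin of a listed thing).
The state is a dict: "clock": time; "q": joint angles; "qvel": joint speeds; "tau": joint torques, N m; "ee_pos": TCP position; "orientation": TCP orientation; "ft_force": force on the tool from outside, world axes, zero at the start; "wrist_torque": the same for the moment, N m; "gripper_width": opening from 0.0 (shut) to 1.0 (fully open); "gripper_force": force on a finger pad.
Only numpy, scipy, OpenCV 4.12 (cv2) and the standard library are available. Lean on these libraries where they do the work, as an engineer would, in place of code of your own. Each camera call takes 0.05 s, during which the arm holds its last target. There are 200 camera calls.

### The job

Test the grinder's trip box by pressing its blue test button all the way so that the red lever drops. While the power is off (lever down), lay the blue chisel gently on the sloping platform of the grey stone wheel, not the brown wire brush: centred flat on the platform, in line with it, blade towards the wheel. Then lift the red lever fully back up so that it stays, leaving all the other things on the bench where they are.

Things in the scene. Friction and masses are not known exactly. Their poses are not given: they have to be found in the camera images.
- trip_box: grey trip box, fixed, 150 (x) x 180 (y) x 70 mm high housing; origin on the bench 45 mm in front (-x) of the point under the housing's middle, x away from the robot, z up. On top at y -60: a yellow pod 50 x 50 mm, top 104 mm above the bench, carrying the blue button; at y +45: the lever between two steel ears
- button_top (a point): middle of the top of the blue test button, diameter 36 mm, 128 mm above the bench; it moves straight down 8 mm against a spring of about 4 N and springs back. Pressed fully it tips the lever over centre and the lever falls by its own weight towards the box's -x; keep the gripper out of the space over the lever while it falls
- test_button (a joint): travel of the blue button, m: 0 released, 0.008 fully down
- trip_lever (a joint): angle of the red lever, rad: 0 up (power on, leaning 0.16 back past upright, held there by its weight), 1.69 dropped (power off, nearly level, pointing to the box's -x). It balances at about 0.16 and falls to the nearer side
- lever_bar (a point): middle of the red cross bar of the lever: round, diameter 16 mm, 70 mm long between two 10 mm steel arms, parallel to the box's y, 100 mm from the hinge. Dropped, it hangs 30 mm beyond the front edge of the housing, 92 mm above the bench
- lever_hinge (a point): the lever's hinge axis (along the box's y) midway between its arms, 85 mm above the bench, at x +40, y +45 mm of the box's origin
- grinder: green double-ended bench grinder, fixed; origin on the bench midway between the points under its two platforms, x away from the robot towards the motor, shaft along y 152 mm behind and 140 mm up
- stone: the grinder end with the smooth grey stone wheel, diameter 150 mm, 24 mm thick; may be the left or the right end. Origin on the bench under its platform; wheel centre at x +152, z +140 mm
- stone_rest: the stone wheel's aluminium platform, 100 (x) x 50 (y) x 8 mm, fixed; origin at the middle of its upper face, 125 mm above the bench; x runs up the 0.30 rad slope towards the wheel, z is square to the face. The wheel begins about 75 mm from the origin
- wire: the grinder end with the brown wire brush wheel and its own steel platform, same sizes and axes; not to be used
- chisel: blue cold chisel lying on the bench, 120 mm long, shank 24 wide x 14 mm thick, 0.3 kg; origin at the middle of the underside, x towards the bright steel blade (28 mm wide, 10 mm thick, 38 mm long)
- chisel_tip (a point): the chisel's blade end, 60 mm from its origin
- hammer: hammer 200 mm long lying on the bench, leave alone
- wrench: steel wrench 180 mm long lying on the bench, leave alone
- tin: red open tin, diameter 96, 130 mm high, leave alone
- oil: yellow oil bottle, diameter 66, 190 mm high, leave alone
- jar: amber jar, diameter 58, 85 mm high, leave alone
- collar: dark steel collar, diameter 52, 30 mm high, leave alone
- slug: brass slug, diameter 48, 35 mm high, leave alone
Not all that is in view belongs to the job. Leave any pink look-alike of the trip_box alone.

How it is judged:
On the way, in this order (a step that is already met when the one before it is completed fails the run):
1. the blue test button is pressed (over 3 mm of its 8) (value of joint test_button above 0.003 m).
2. the lever has dropped (value of joint trip_lever above 1.45 rad), for 0.1 s.
3. the chisel lies released on the stone wheel's platform while the lever is still down (x of chisel in the frame of stone_rest between -0.018 and 0.018 m and y of chisel in the frame of stone_rest between -0.013 and 0.013 m and z of chisel in the frame of stone_rest between -0.005 and 0.006 m and x of chisel_tip in the frame of stone_rest above 0.03 m and angle between the x axis of chisel and the x axis of stone_rest, either way round below 0.2 rad and angle between the z axis of chisel and the z axis of stone_rest, either way round below 0.12 rad and contact force between chisel and the fingers below 0.1 N and linear speed of chisel below 0.02 m/s and value of joint trip_lever above 1.4 rad), for 0.3 s.
4. the lever is back up (value of joint trip_lever below 0.1 rad), for 0.2 s.
At the end, for the whole second after the job is handed in: the lever is fully up (within 0.1 rad) and the button has sprung back; the chisel lies still and released, flat on the stone wheel's platform, centred within 18 mm along and 13 mm across it, in line within 0.2 rad, blade towards the wheel (x of chisel in the frame of stone_rest between -0.018 and 0.018 m and y of chisel in the frame of stone_rest between -0.013 and 0.013 m and z of chisel in the frame of stone_rest between -0.005 and 0.006 m and x of chisel_tip in the frame of stone_rest above 0.03 m and angle between the x axis of chisel and the x axis of stone_rest, either way round below 0.2 rad and angle between the z axis of chisel and the z axis of stone_rest, either way round below 0.12 rad and contact force between chisel and the fingers below 0.1 N and linear speed of chisel below 0.02 m/s and value of joint trip_lever below 0.1 rad and value of joint test_button below 0.003 m); the robot touches nothing.
It fails at once if a bystander (hammer, wrench, tin, oil bottle, jar, collar, slug) is shifted over 30 mm (distance of any of hammer, wrench, tin, oil, jar, collar, slug from where it was at the start of the episode above 0.03 m).
It fails at once if a standing bystander is tipped (angle between any of tin, oil, jar, collar, slug's own z axis and vertical above 0.35 rad).
It fails at once if the chisel is dropped or thrown (moving over 0.5 m/s out of the fingers, a fall of about 13 mm) (linear speed of chisel above 0.5 m/s and contact force between chisel and the fingers below 0.1 N).
It also fails if it takes over 72 s, if anything falls off the work surface, if the arm or the gripper's body presses on something with over 40 N, if the wrist force passes 120 N, or if a joint passes its speed limit or range.

## Working session

There is one attempt and no reset: what is moved stays moved. The work goes in short steps, Python scripts to look and compute and a shell command to move; the robot and the scene stay as the last step left them, time stands still between calls to the robot, and variables do not carry over. Pictures are saved under pics/ and viewed, at most 10 in all, crops included, and the job is handed in when it is done.

```bash
mkdir -p pics; cat > h.py <<'E'
import numpy as np, cv2
from rig import ctrl
from scipy.spatial.transform import Rotation as R
def Rm(o):
    o=np.array(o,float)
    return o if o.shape==(3,3) else (R.from_rotvec(o).as_matrix() if o.size==3 else R.from_quat(o).as_matrix())
def ray(cam,rc,st=None):
    c=ctrl.get_calibration(cam);K=np.array(c["K"]);r,cc=rc
    x=(cc-K[0,2])/K[0,0];y=(r-K[1,2])/K[1,1]
    if cam=="wrist":
        th=np.hypot(x,y);d=np.array([x/th*np.sin(th),y/th*np.sin(th),np.cos(th)]) if th>1e-9 else np.array([0,0,1.])
        T=np.array(c["tool_from_camera"]);st=st or ctrl.get_state();Rt=Rm(st["orientation"])
        return np.array(st["ee_pos"])+Rt@T[:3,3],Rt@T[:3,:3]@d
    d=np.array([x,y,1.]);d/=np.linalg.norm(d)
    return np.array(c["eye"]),Rm(c["orientation"])@d
def atz(cam,rc,z,st=None):
    o,d=ray(cam,rc,st);return o+d*(z-o[2])/d[2]
def tri(rays):
    A=0;b=0
    for o,d in rays:
        P=np.eye(3)-np.outer(d,d);A=A+P;b=b+P@o
    return np.linalg.solve(A,b)
def save(cam,name):
    im=ctrl.read_camera(cam);cv2.imwrite(f"pics/{name}.png",im[:,:,::-1]);return im
E
python3 - <<'E'
from h import *
s=ctrl.get_state();print({k:np.round(v,3) for k,v in s.items()})
a=save("top","t0");b=save("scene","s0")
for c in("top","scene"):
    k=ctrl.get_calibration(c);print(c,np.round(k["K"],1).tolist(),k["eye"],k["orientation"])
print(ctrl.get_calibration("wrist"))
Z=dict(button_top=.128,lever_bar=None,lever_hinge=.085,trip_box=0,stone_rest=.125,stone=0,wire=0,grinder=0,chisel=0,chisel_tip=.005,hammer=0,wrench=0,tin=0,oil=0,jar=0,collar=0,slug=0)
for c in("top","scene"):
    for n,z in Z.items():
        for l in ctrl.landmark_of(c,n)[:2]:
            print(c,n,np.round(l["score"],2),np.round(l["point"],1),np.round(atz(c,l["point"],z if z is not None else .18),3))
E
python3 -c "
import cv2,numpy as np
cv2.imwrite('pics/a.png',cv2.imread('pics/t0.png'))"
```

```text
{'clock': np.float64(0.0), 'q': array([1.029, 0.378, 0.08 , 1.274, 0.   , 1.46 ]), 'qvel': array([ 0.002,  0.   ,  0.   , -0.001,  0.001, -0.   ]), 'tau': array([-0.0000e+00, -4.6360e+01,  2.6987e+01,  2.1000e-02,  0.0000e+00,
       -0.0000e+00]), 'ee_pos': array([0.24 , 0.522, 0.23 ]), 'orientation': array([-6.730e-01, -3.068e+00,  3.000e-03]), 'ft_force': array([-0.901, -1.528, -0.754]), 'wrist_torque': array([-0.041,  0.017,  0.028]), 'gripper_force': np.float64(0.0), 'gripper_width': np.float64(1.004)}
top [[485.5, 0.0, 280.8], [0.0, 485.5, 216.2], [0.0, 0.0, 1.0]] [ 0.34866167 -0.01012876  1.51237942] [-2.14985022  2.18852153 -0.07632544]
scene [[407.9, 0.0, 276.4], [0.0, 407.9, 210.1], [0.0, 0.0, 1.0]] [ 1.33581097 -0.35356396  0.81392326] [-1.86323927 -1.30899884  0.6448975 ]
{'K': array([[325.1922621 ,   0.        , 277.0470068 ],
       [  0.        , 325.1922621 , 213.16364447],
       [  0.        ,   0.        ,   1.        ]]), 'tool_from_camera': array([[-1.21181593e-04, -9.56694106e-01, -2.91095126e-01,
         7.45322606e-02],
       [ 9.99999992e-01, -1.21184518e-0
[... 2056 characters left out ...]
.098  0.   ]
scene chisel 0.88 [237.9 268.8] [ 0.42  -0.022  0.   ]
scene chisel_tip 0.78 [242.7 289.6] [0.467 0.028 0.005]
scene hammer 0.84 [217.8 340.5] [0.4   0.239 0.   ]
scene hammer 0.32 [283.4 259.6] [ 0.593 -0.11   0.   ]
scene wrench 0.51 [247.3 192.7] [ 0.386 -0.252 -0.   ]
scene tin 0.58 [302.5 116.1] [ 0.535 -0.478 -0.   ]
scene oil 0.57 [232.8 427.6] [0.561 0.466 0.   ]
scene jar 0.93 [290.3 302.2] [ 0.655 -0.01   0.   ]
scene jar 0.58 [284.  261.8] [ 0.597 -0.105 -0.   ]
scene collar 0.73 [252.1 241. ] [ 0.455 -0.122 -0.   ]
scene collar 0.53 [230.  346.6] [0.464 0.227 0.   ]
scene slug 0.61 [246.4 190.6] [ 0.38  -0.257 -0.   ]
scene slug 0.59 [226.9 312.8] [0.414 0.131 0.   ]
```

View pics/t0.png

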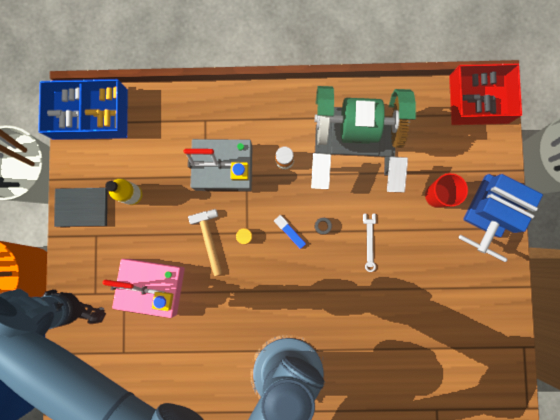

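View pics/s0.png

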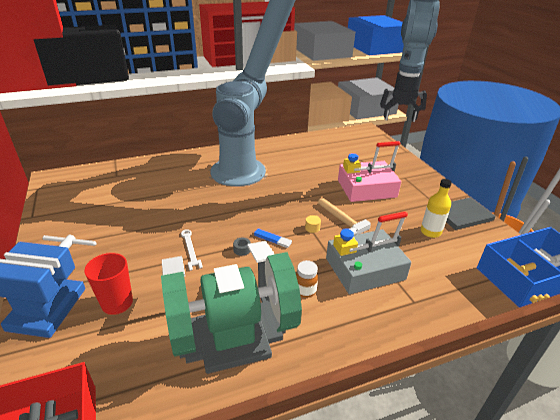

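The grey box is at top (165,220) with its blue button at (171,239), and its lever is up. The stone platform is the left one at (171,321), since the brown brush is on the right at col 400. The chisel is at (231,291) with its blade up-left at (221,281). The pink box on the left is the decoy.

```bash
python3 - <<'E'
from h import *
P={}
ims={c:cv2.imread(f"pics/{n}.png") for c,n in(("top","t0"),("scene","s0"))}
def blue(c,r0,r1,c0,c1):
    h=cv2.cvtColor(ims[c],cv2.COLOR_BGR2HSV);m=np.zeros(h.shape[:2],np.uint8)
    m[r0:r1,c0:c1]=cv2.inRange(h,(100,140,60),(125,255,255))[r0:r1,c0:c1];return m
m=blue("top",155,190,225,255);r,c=np.nonzero(m);pt=(r.mean(),c.mean());print("btn top",pt,len(r),atz("top",pt,.125))
m=blue("scene",215,245,330,365);r,c=np.nonzero(m);ps=(r.mean(),c.mean());print("btn scene",ps,len(r),atz("scene",ps,.122))
print(tri([ray("top",pt),ray("scene",ps)]))
ctrl.read_camera("top");ctrl.read_camera("scene")
for cam in("top","scene"):
  for q in("chisel","stone_rest","trip_box"):
    for k in ctrl.masks_of(cam,q)[:2]:
        m=k["pixels"].astype(np.uint8);z={"chisel":.012,"stone_rest":.125,"trip_box":.07}[q]
        r,c=np.nonzero(m);rect=cv2.minAreaRect(np.c_[c,r].astype(np.float32));b=cv2.boxPoints(rect)
        print(cam,q,round(k["score"],2),len(r),"cen",atz(cam,(r.mean(),c.mean()),z)[:2].round(3),"corners",[atz(cam,(v,u),z)[:2].round(3).tolist() for u,v in b])
E
```

```text
btn top (np.float64(168.83157894736843), np.float64(238.09473684210528)) 95 [0.60956623 0.13289789 0.125     ]
btn scene (np.float64(234.19327731092437), np.float64(346.39495798319325)) 119 [0.61047572 0.13063982 0.122     ]
[0.60980725 0.13233522 0.1211105 ]
top chisel 0.68 329 cen [ 0.428 -0.014] corners [[0.466, 0.035], [0.484, 0.013], [0.393, -0.063], [0.375, -0.041]]
top stone_rest 0.88 567 cen [ 0.598 -0.105] corners [[0.646, -0.082], [0.645, -0.131], [0.548, -0.129], [0.549, -0.08]]
top trip_box 0.84 3292 cen [0.633 0.192] corners [[0.715, 0.305], [0.71, 0.096], [0.549, 0.097], [0.553, 0.305]]
top trip_box 0.7 3444 cen [0.269 0.413] corners [[0.217, 0.555], [0.371, 0.531], [0.329, 0.3], [0.176, 0.326]]
scene chisel 0.62 301 cen [ 0.438 -0.017] corners [[0.408, -0.069], [0.373, -0.049], [0.468, 0.034], [0.498, 0.013]]
scene trip_box 0.84 4245 cen [0.663 0.178] corners [[0.524, 0.098], [0.507, 0.401], [0.768, 0.274], [0.765, 0.031]]
scene trip_box 0.82 2430 cen [0.3   0.397] corners [[0.047, 0.392], [0.089, 0.661], [0.448, 0.435], [0.405, 0.224]]
```

```bash
cat >> h.py <<'E'
def Rdown(yaw,pitch=0.):
    # tool x along yaw; pitch tilts about tool y
    a=np.radians(yaw);x=np.array([np.cos(a),np.sin(a),0]);z=np.array([0,0,-1.]);
    return np.c_[x,np.cross(z,x),z]@R.from_euler('y',pitch).as_matrix()
def delta(p,Rt=None,s=None):
    s=s or ctrl.get_state();R0=Rm(s["orientation"]);t=R0.T@(np.array(p)-s["ee_pos"])*100
    r=np.zeros(3) if Rt is None else np.degrees(R.from_matrix(R0.T@Rt).as_rotvec())
    print("t",t.round(2),"r",r.round(1))
E
python3 - <<'E'
from h import *
delta([.24,.522,.30]);delta([.43,.33,.30],Rdown(212));delta([.61,.132,.25],Rdown(270))
E
```

```text
t [ 0.05 -0.05 -6.87] r [0. 0. 0.]
t [-25.24  -9.54  -6.87] r [  0.    0.  -56.7]
t [-49.88 -19.99  -1.87] r [   0.     0.  -114.7]
```

```bash
python3 -m pendant '[[[0,0,-5,0,0,-7,4],[-3,-1,-7,0,0,-14,2],[-7,-3,-7,0,0,-21,0],[-11,-4,-7,0,0,-28,0],[-15,-6,-7,0,0,-35,0],[-19,-7.5,-7,0,0,-42,0],[-23,-9,-7,0,0,-49,0],[-25,-9.5,-7,0,0,-56,0]]]'
python3 - <<'E'
from h import *
delta([.61,.132,.25],Rdown(270))
E
```

```text
clock: 3.0
ee_pos: [0.4299, 0.3288, 0.3014]
orientation: [-0.849, 3.024, -0.001]
ft_force: [-0.2, 0.8, 0.2]
gripper_width: 0.001
gripper_force: 0.0
t [ -5.13 -26.17   5.17] r [ -0.1  -0.  -58.6]
```

```bash
python3 -m pendant '[[[-1,-4,0,0,0,-8,0],[-2,-8,0,0,0,-16,0],[-2.5,-12,0,0,0,-24,0],[-3,-16,0,0,0,-32,0],[-4,-20,0,0,0,-40,0],[-4.5,-24,1,0,0,-48,0],[-5,-26,3,0,0,-56,0],[-5.1,-26.2,5,0,0,-58.6,0]]]'
python3 - <<'E'
from h import *
im=save("wrist","w1");s=ctrl.get_state()
for n in("button_top","lever_bar","lever_hinge"):
    for l in ctrl.landmark_of("wrist",n)[:2]:
        print(n,round(l["score"],2),np.round(l["point"],1),atz("wrist",l["point"],dict(button_top=.128,lever_bar=.184,lever_hinge=.085)[n],s).round(4))
delta([.61,.132,.14],Rdown(270))
E
```

```text
clock: 3.8
ee_pos: [0.6098, 0.1312, 0.2505]
orientation: [-2.218, 2.224, -0.002]
ft_force: [-0.1, 0.6, 0.3]
gripper_width: 0.0
gripper_force: 0.0
button_top 0.9 [359.  529.5] [0.2375 0.3625 0.128 ]
button_top 0.69 [209.3 275.6] [0.6079 0.1345 0.128 ]
lever_bar 0.18 [ 68.3 240. ] [0.6298 0.0266 0.184 ]
lever_hinge 0.9 [389.2 476.8] [0.2792 0.4544 0.085 ]
t [ 0.2  -0.32 11.14] r [ 0.1  0.  -0.2]
```

View pics/w1.png

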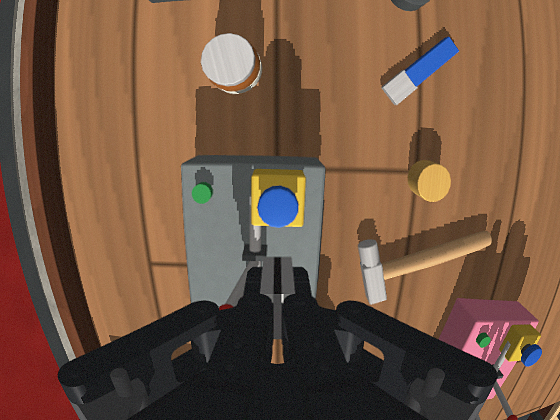

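```bash
python3 -m pendant '[[[-0.2,0,4,0,0,0,0],[-0.2,0,8,0,0,0,0],[-0.2,0,11,0,0,0,0],[-0.2,0,12,0,0,0,0],[-0.2,0,12.4,0,0,0,0],[-0.2,0,12.7,0,0,0,0],[-0.2,0,12.9,0,0,0,0],[-0.2,0,13.0,0,0,0,0]]]'
```

```text
clock: 4.8
ee_pos: [0.6087, 0.1364, 0.1231]
orientation: [-2.217, 2.222, -0.002]
ft_force: [-1.3, 0.9, 2.6]
gripper_width: 0.002
gripper_force: 1.2
```

```bash
python3 -m pendant '[[[0,0,0.1,0,0,0,0],[0,0,0.2,0,0,0,0],[0,0,0.3,0,0,0,0],[0,0,0.3,0,0,0,0],[0,0,0.3,0,0,0,0],[0,0,0.3,0,0,0,0],[0,0,0.3,0,0,0,0],[0,0,0.3,0,0,0,0]]]'
```

```text
clock: 5.6
ee_pos: [0.6087, 0.1363, 0.12]
orientation: [-2.217, 2.222, -0.002]
ft_force: [-1.2, 1.7, 7.6]
gripper_width: 0.001
gripper_force: 4.1
```

Probably bottomed (7.6 N, z 0.120). I'll press slightly more, then lift and look.

```bash
python3 -m pendant '[[[0,0,0.1,0,0,0,0],[0,0,0.2,0,0,0,0],[0,0,0.2,0,0,0,0],[0,0,0.2,0,0,0,0],[0,0,0.2,0,0,0,0],[0,0,0.2,0,0,0,0],[0,0,0.2,0,0,0,0],[0,0,0.2,0,0,0,0]]]'
python3 -m pendant '[[[0,0,-2,0,0,0,0],[0,0,-6,0,0,0,0],[0,0,-10,0,0,0,0],[0,0,-14,0,0,0,0],[0,0,-18,0,0,0,0],[0,0,-18,0,0,0,0],[0,0,-18,0,0,0,0],[0,0,-18,0,0,0,0]]]'
python3 - <<'E'
from h import *
im=save("scene","s1");
cv2.imwrite("pics/s1c.png",cv2.resize(im[140:320,200:440,::-1],None,fx=3,fy=3))
ctrl.read_camera("top")
for cam in("top","scene"):
  for n in("lever_bar","lever_hinge"):
    for l in ctrl.landmark_of(cam,n)[:2]: print(cam,n,round(l["score"],2),np.round(l["point"],1),atz(cam,l["point"],.092 if n=="lever_bar" else .085).round(4))
delta([.50,.0,.25],Rdown(222));delta([.43,-.016,.12],Rdown(222))
E
```

```text
clock: 6.4
ee_pos: [0.6088, 0.1363, 0.1199]
orientation: [-2.216, 2.221, -0.004]
ft_force: [-6.1, 1.5, 18.1]
gripper_width: 0.003
gripper_force: 8.8
clock: 7.2
ee_pos: [0.607, 0.1355, 0.2947]
orientation: [2.217, -2.223, -0.002]
ft_force: [1.1, 0.2, -0.3]
gripper_width: 0.001
gripper_force: 0.0
top lever_bar 0.53 [283.4 117.5] [0.2844 0.492  0.092 ]
top lever_hinge 0.84 [286.9 129.6] [0.2733 0.4587 0.085 ]
top lever_hinge 0.23 [183.5 388. ] [ 0.5642 -0.3065  0.085 ]
scene lever_bar 0.69 [229.  311.8] [0.5261 0.0694 0.092 ]
scene lever_bar 0.68 [222.6 365.6] [0.55   0.2303 0.092 ]
scene lever_hinge 0.84 [167.3 384.3] [0.2787 0.4679 0.085 ]
scene lever_hinge 0.77 [244.  382.3] [0.642  0.2301 0.085 ]
t [13.6  10.66  4.56] r [ 0.1 -0.1 47.9]
t [15.21 17.64 17.57] r [ 0.1 -0.1 47.9]
```

View pics/s1c.png

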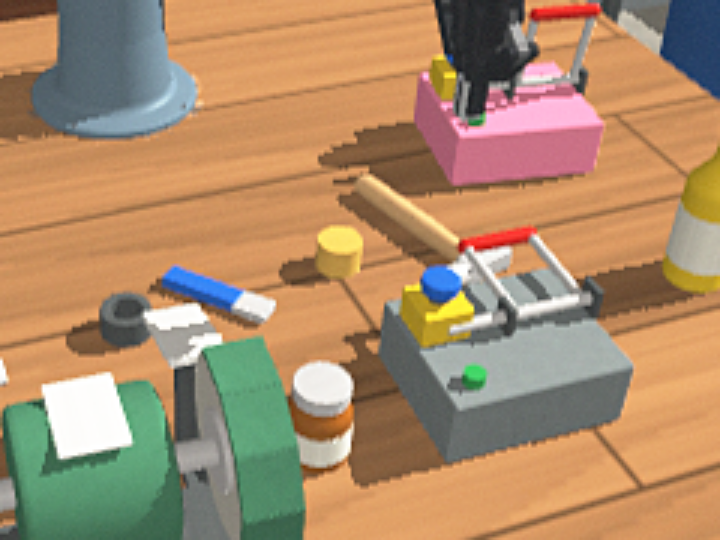

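The lever is down, with its bar at about scene (222,366). Going to the chisel next.

```bash
python3 -m pendant '[[[3,2,0,0,0,7,2],[7,4,1,0,0,14,4],[10,8,2,0,0,21,5],[13,10.6,4.5,0,0,28,5],[14,13,7.5,0,0,35,5],[15,16,11,0,0,42,5],[15.2,17.6,15,0,0,48,5],[15.2,17.6,17.5,0,0,48,5]]]'
python3 - <<'E'
from h import *
im=save("wrist","w2");s=ctrl.get_state();hs=cv2.cvtColor(im,cv2.COLOR_RGB2HSV)
for n in("chisel","chisel_tip"):
    for l in ctrl.landmark_of("wrist",n)[:1]: print(n,round(l["score"],2),np.round(l["point"],1),atz("wrist",l["point"],0 if n=="chisel" else .005,s).round(4))
for k in ctrl.masks_of("wrist","chisel")[:1]:
    r,c=np.nonzero(k["pixels"]);p=np.array([atz("wrist",a,.013,s)[:2] for a in zip(r,c)],np.float32)
    print(len(r),cv2.minAreaRect(p),p.mean(0))
E
```

```text
clock: 8.3
ee_pos: [0.4262, -0.0155, 0.1185]
orientation: [1.116, -2.932, -0.004]
ft_force: [1.1, 0.4, -0.3]
gripper_width: 0.582
gripper_force: 0.0
chisel 0.85 [210.4 276.4] [ 0.4265 -0.0133  0.    ]
chisel_tip 0.82 [282.1 273.1] [0.4767 0.0276 0.005 ]Traceback (most recent call last):
  File "<stdin>", line 6, in <module>
  File "h.py", line 17, in atz
    o,d=ray(cam,rc,st);return o+d*(z-o[2])/d[2]
        ~~~^^^^^^^^^^^
  File "h.py", line 8, in ray
    c=ctrl.get_calibration(cam);K=np.array(c["K"]);r,cc=rc
ValueError: time passes only in moves, steps and waits
```

View pics/w2.png

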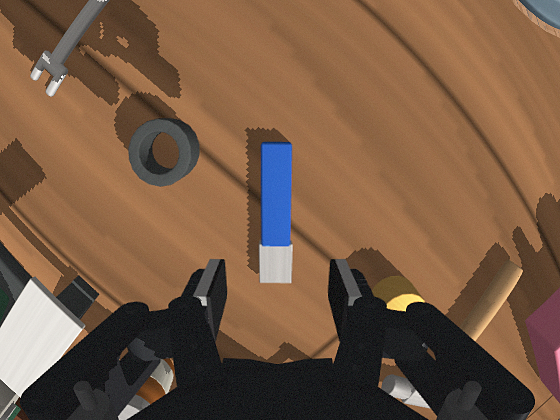

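```bash
sed -i 's/^from rig import ctrl/from rig import ctrl\nimport functools\nctrl_cal=functools.lru_cache(None)(ctrl.get_calibration)/; s/c=ctrl.get_calibration(cam)/c=ctrl_cal(cam)/' h.py
python3 - <<'E'
from h import *
s=ctrl.get_state()
a=atz("wrist",(142.5,277),.014,s);b=atz("wrist",(283,275.7),.005,s);print(a,b,(a+b)/2,np.linalg.norm((b-a)[:2]),np.degrees(np.arctan2(*(b-a)[1::-1])))
im=cv2.imread("pics/w2.png");m=cv2.inRange(cv2.cvtColor(im,cv2.COLOR_BGR2HSV),(100,140,60),(125,255,255));m[:120]=0;m[260:]=0;m[:,:240]=0;m[:,310:]=0
r,c=np.nonzero(m);p=np.array([atz("wrist",q,.014,s)[:2] for q in zip(r,c)],np.float32);print(cv2.minAreaRect(p))
o=(a+b)/2;delta([o[0],o[1],.003],Rdown(222),s)
E
```

```text
[ 0.39054494 -0.05161991  0.014     ] [0.4851628  0.03157511 0.005     ] [ 0.43785387 -0.0100224   0.0095    ] 0.12599186759631537 41.324324136248805
((0.42252564430236816, -0.024222832173109055), (0.08527585864067078, 0.023791342973709106), 41.141693115234375)
t [-0.87 -0.02 11.87] r [ 0.  -0.  -0.1]
```

```bash
python3 - <<'E'
from h import *
s=ctrl.get_state();im=ctrl.read_camera("wrist")[:,:,::-1];print(s["ee_pos"])
m=cv2.inRange(cv2.cvtColor(np.ascontiguousarray(im),cv2.COLOR_BGR2HSV),(100,140,60),(125,255,255));m[:100]=0;m[270:]=0;m[:,:230]=0;m[:,320:]=0
r,c=np.nonzero(m);p=np.array([atz("wrist",q,.014,s)[:2] for q in zip(r,c)],np.float32);b=cv2.minAreaRect(p);print(b,r.min(),r.max(),c.min(),c.max())
o=np.array(b[0])+.019*np.array([.745,.667]);print(o)
delta([o[0],o[1],.003],Rdown(221.5),s)
E
```

```text
[ 0.43126783 -0.01571855  0.12174593]
((0.4163018465042114, -0.024639368057250977), (0.08427001535892487, 0.02329062484204769), 41.187957763671875) 136 239 266 296
[ 0.43045685 -0.01196637]
t [-0.19  0.33 11.87] r [ 0.  -0.   0.4]
```

```bash
python3 -m pendant '[[[-0.2,0.3,4,0,0,0.5,5],[-0.2,0.3,8,0,0,0.5,5],[-0.2,0.3,10,0,0,0.5,5],[-0.2,0.3,11,0,0,0.5,5],[-0.2,0.3,11.5,0,0,0.5,5],[-0.2,0.3,11.8,0,0,0.5,5],[-0.2,0.3,11.8,0,0,0.5,5],[-0.2,0.3,11.8,0,0,0.5,5]]]'
```

```text
clock: 9.35
ee_pos: [0.4317, -0.0123, 0.0042]
orientation: [-1.109, 2.937, -0.002]
ft_force: [-0.2, -0.3, -0.2]
gripper_width: 0.586
gripper_force: 0.0
```

```bash
python3 -m pendant '[[[0,0,0,0,0,0,1.8],[0,0,0,0,0,0,1.8],[0,0,0,0,0,0,1.8],[0,0,0,0,0,0,1.8],[0,0,0,0,0,0,1.8],[0,0,0,0,0,0,1.8],[0,0,0,0,0,0,1.8],[0,0,0,0,0,0,1.8]]]' 50
python3 -m pendant '[[[0,0,-1,0,0,0,1.8],[0,0,-3,0,0,0,1.8],[0,0,-6,0,0,0,1.8],[0,0,-10,0,0,0,1.8],[0,0,-14,0,0,0,1.8],[0,0,-18,0,0,0,1.8],[0,0,-21,0,0,0,1.8],[0,0,-21,0,0,0,1.8]]]'
python3 - <<'E'
from h import *
# where chisel sits in tool frame (held: underside about z_tool = +3mm)
s=ctrl.get_state();im=np.ascontiguousarray(ctrl.read_camera("wrist")[:,:,::-1]);cv2.imwrite("pics/w3.png",im)
m=cv2.inRange(cv2.cvtColor(im,cv2.COLOR_BGR2HSV),(100,140,60),(125,255,255));m[:100]=0;m[300:]=0;m[:,:230]=0;m[:,320:]=0
r,c=np.nonzero(m);print(r.min(),r.max(),c.min(),c.max())
R0=Rm(s["orientation"]);q=np.array(s["ee_pos"])
pt=[]
for a in zip(r,c):
    o,d=ray("wrist",a,s);o=R0.T@(o-q);d=R0.T@d;p=o+d*(-.0105-o[2])/d[2];pt.append(p[:2])
print(cv2.minAreaRect(np.array(pt,np.float32)),"tool frame, blue centre")
print(q,s["gripper_width"])
Rt=Rdown(180,0)
for sg in(.3,-.3): print(sg,Rdown(180,sg)[:,2],Rdown(180,sg)[:,0])
E
```

```text
clock: 10.15
ee_pos: [0.4313, -0.0123, 0.004]
orientation: [-1.109, 2.938, -0.001]
ft_force: [-0.3, 0.6, 4.8]
gripper_width: 0.259
gripper_force: 49.4
clock: 10.95
ee_pos: [0.4331, -0.0125, 0.2176]
orientation: [-1.107, 2.933, -0.006]
ft_force: [1.1, -0.8, -5.0]
gripper_width: 0.258
gripper_force: 50.1
147 299 249 305
((0.026212535798549652, 0.00035833194851875305), (0.07114051282405853, 0.02347232960164547), 0.04113350808620453) tool frame, blue centre
[ 0.4330955  -0.01254201  0.21763044] 0.2583727142523067
0.3 [-2.95520207e-01  3.61907875e-17 -9.55336489e-01] [-9.55336489e-01  1.16994977e-16  2.95520207e-01]
-0.3 [ 2.95520207e-01 -3.61907875e-17 -9.55336489e-01] [-9.55336489e-01  1.16994977e-16 -2.95520207e-01]
```

View pics/w3.png

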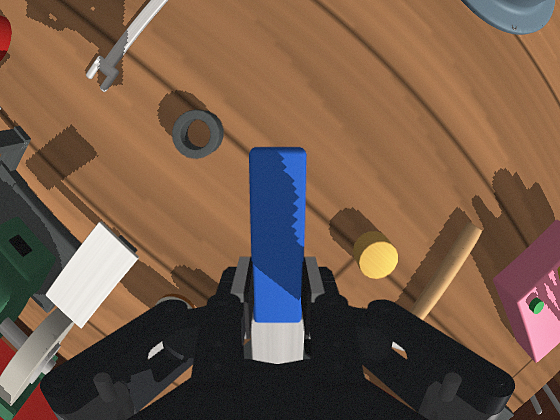

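```bash
cat >> h.py <<'E'
def plane_fit(cam,mask,s,yaw=-.02):
    o=np.array([.597,-.106,.125]);r,c=np.nonzero(mask)
    rays=[ray(cam,a,s) for a in zip(r,c)]
    for _ in range(6):
        X=np.array([np.cos(.3)*np.cos(yaw),np.cos(.3)*np.sin(yaw),np.sin(.3)]);Y=np.array([-np.sin(yaw),np.cos(yaw),0]);n=np.cross(X,Y)
        p=np.array([a+d*((o-a)@n)/(d@n)-o for a,d in rays]);uv=np.c_[p@X,p@Y].astype(np.float32)
        b=cv2.minAreaRect(uv);(cx,cy),(w,h),an=b
        L=max(w,h);an=np.radians(an if w>h else an-90);an=(an+np.pi/2)%np.pi-np.pi/2
        o=o+X*cx+Y*cy;o=np.array([o[0],o[1],.125]) if 1 else o;yaw+=an
    return o.round(4),round(yaw,3),(round(w,4),round(h,4))
E
python3 - <<'E'
from h import *
for cam in("top","scene","wrist"):
    s=ctrl.get_state();ctrl.read_camera(cam)
    for k in ctrl.masks_of(cam,"stone_rest")[:1]:
        m=k["pixels"];print(cam,round(k["score"],2),m.sum(),plane_fit(cam,m,s))
    for l in ctrl.landmark_of(cam,"stone_rest")[:1]: print(l,atz(cam,l["point"],.125,s).round(4))
E
```

```text
top 0.69 616 (array([ 0.5981, -0.1039,  0.125 ]), np.float64(-0.009), (0.0989, 0.052))
{'point': [169.9, 321.7], 'score': 0.75} [ 0.6015 -0.1089  0.125 ]
scene 0.71 370 (array([ 0.6021, -0.108 ,  0.125 ]), np.float64(-0.073), (0.1188, 0.0537))
{'point': [249.8, 259.3], 'score': 0.67} [ 0.5967 -0.1111  0.125 ]
wrist 0.67 4765 (array([ 0.5967, -0.1052,  0.125 ]), np.float64(-0.067), (0.0504, 0.1015))
{'point': [287.3, 79.2], 'score': 0.8} [ 0.6025 -0.1055  0.125 ]
```

```bash
python3 - <<'E'
from h import *
o=np.array([.597,-.105,.125]);Rt=Rdown(180-2.3,-.3);n=-Rt[:,2]
delta(o+.10*n+[-.02,.08,0],Rt)
E
```

```text
t [-8.04 -8.64 -0.83] r [  6.6 -16.4  43.3]
```

```bash
python3 -m pendant '[[[-1,-1,-0.8,0.9,-2.3,6.2,1.8],[-2.2,-2.4,-0.8,1.9,-4.7,12.4,1.8],[-3.4,-3.7,-0.8,2.8,-7,18.6,1.8],[-4.6,-5,-0.8,3.8,-9.4,24.7,1.8],[-5.8,-6.2,-0.8,4.7,-11.7,30.9,1.8],[-7,-7.5,-0.8,5.7,-14,37.1,1.8],[-8,-8.6,-0.8,6.6,-16.4,43.3,1.8],[-8,-8.6,-0.8,6.6,-16.4,43.3,1.8]]]'
python3 - <<'E'
from h import *
for i in range(3): s=ctrl.get_state();ctrl.read_camera("wrist")
for k in ctrl.masks_of("wrist","stone_rest")[:1]:
    m=k["pixels"];print(round(k["score"],2),m.sum(),plane_fit("wrist",m,s))
im=np.ascontiguousarray(ctrl.read_camera("wrist")[:,:,::-1]);im[cv2.Canny(m.astype(np.uint8)*255,50,100)>0]=(0,0,255);cv2.imwrite("pics/w4.png",im)
print(s["ee_pos"],s["gripper_width"])
E
```

```text
clock: 12.25
ee_pos: [0.5474, -0.0236, 0.2206]
orientation: [0.056, 2.84, -0.009]
ft_force: [-2.1, -0.1, -3.3]
gripper_width: 0.266
gripper_force: 50.0
0.55 6278 (array([ 0.5969, -0.1047,  0.125 ]), np.float64(-0.063), (0.1017, 0.0519))
[ 0.54617426 -0.02358137  0.22045953] 0.2610527534015948
```

View pics/w4.png

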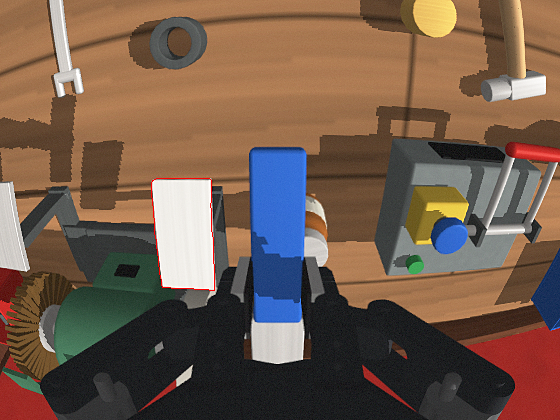

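The platform outline is clean at (235,185), well away from the brush on the far left. Hovering over it now.

```bash
cat > tgt.py <<'E'
from h import *
o=np.array([.597,-.105,.125]);Rt=Rdown(180-3.6,-.3);n=-Rt[:,2]
def go(h): delta(o-.002*Rt[:,0]+(.004+h)*n,Rt)
E
python3 -c "
from tgt import *
go(.04)"
```

```text
t [-2.44 -7.89  6.35] r [ 0.4 -0.   1.3]
```

```bash
python3 -m pendant '[[[-1,-2,0,0,0,0.5,1.8],[-2,-4,0,0.2,0,1,1.8],[-2.4,-6,0,0.4,0,1.3,1.8],[-2.4,-7.9,1,0.4,0,1.3,1.8],[-2.4,-7.9,3,0.4,0,1.3,1.8],[-2.4,-7.9,5,0.4,0,1.3,1.8],[-2.4,-7.9,6.3,0.4,0,1.3,1.8],[-2.4,-7.9,6.3,0.4,0,1.3,1.8]]]'
python3 -c "
from tgt import *
for i in range(3): ctrl.read_camera('wrist'); go(.0)
"
```

```text
clock: 13.3
ee_pos: [0.5843, -0.1041, 0.1657]
orientation: [0.09, 2.844, -0.013]
ft_force: [-0.8, 0.5, -3.1]
gripper_width: 0.262
gripper_force: 50.1
t [-0.12  0.    3.99] r [ 0.  -0.1 -0. ]
t [-0.01  0.02  4.07] r [-0.  0. -0.]
t [0.08 0.03 4.13] r [-0.   0.1 -0. ]
```

```bash
python3 -m pendant '[[[0,0,1,0,0,0,1.8],[0,0,2,0,0,0,1.8],[0,0,3,0,0,0,1.8],[0,0,3.3,0,0,0,1.8],[0,0,3.6,0,0,0,1.8],[0,0,3.7,0,0,0,1.8],[0,0,3.8,0,0,0,1.8],[0,0,3.8,0,0,0,1.8]]]'
python3 -c "
from tgt import *
for i in range(2): ctrl.read_camera('scene'); go(.0)
print(ctrl.get_state()['ft_force'])"
```

```text
clock: 14.25
ee_pos: [0.5974, -0.1053, 0.1322]
orientation: [0.09, 2.839, -0.014]
ft_force: [-0.5, -0.9, -4.0]
gripper_width: 0.26
gripper_force: 50.1
t [0.05 0.02 0.29] r [-0.   0.1 -0. ]
t [0.05 0.02 0.29] r [-0.   0.1 -0. ]
[-0.51685491 -0.93615755 -3.67014882]
```

```bash
python3 -m pendant '[[[0,0,0.05,0,0,0,1.8],[0,0,0.1,0,0,0,1.8],[0,0,0.15,0,0,0,1.8],[0,0,0.2,0,0,0,1.8],[0,0,0.25,0,0,0,1.8],[0,0,0.25,0,0,0,1.8],[0,0,0.25,0,0,0,1.8],[0,0,0.25,0,0,0,1.8]]]'
```

```text
clock: 15.15
ee_pos: [0.5979, -0.1052, 0.1296]
orientation: [0.09, 2.839, -0.014]
ft_force: [0.7, 0.1, -3.4]
gripper_width: 0.263
gripper_force: 50.1
```

No contact yet, so I'll keep going in small steps.

```bash
python3 -m pendant '[[[0,0,0.03,0,0,0,1.8],[0,0,0.06,0,0,0,1.8],[0,0,0.1,0,0,0,1.8],[0,0,0.13,0,0,0,1.8],[0,0,0.16,0,0,0,1.8],[0,0,0.2,0,0,0,1.8],[0,0,0.2,0,0,0,1.8],[0,0,0.2,0,0,0,1.8]]]'
```

```text
clock: 15.95
ee_pos: [0.5981, -0.1053, 0.1294]
orientation: [0.09, 2.838, -0.015]
ft_force: [-11.1, 1.6, 10.2]
gripper_width: 0.266
gripper_force: 52.2
```

```bash
python3 -m pendant '[[[0,0,-0.05,0,0,0,1.8],[0,0,-0.05,0,0,0,2.6],[0,0,-0.05,0,0,0,3.2],[0,0,-0.05,0,0,0,3.8],[0,0,-0.05,0,0,0,3.8],[0,0,-0.05,0,0,0,3.8],[0,0,-0.05,0,0,0,3.8],[0,0,-0.05,0,0,0,3.8]]]' 20
python3 -m pendant '[[[0,0,-0.3,0,0,0,3.8],[0,0,-1,0,0,0,3.8],[0,0,-2,0,0,0,3.8],[0,0,-4,0,0,0,3.8],[0,0,-6,0,0,0,3.8],[0,0,-8,0,0,0,3.8],[0,0,-10,0,0,0,3.8],[0,0,-10,0,0,0,3.8]]]'
python3 - <<'E'
from h import *
for i in range(3): s=ctrl.get_state();im=ctrl.read_camera("wrist")
cv2.imwrite("pics/w5.png",im[:,:,::-1]);print(s["ee_pos"],s["gripper_width"])
m=cv2.inRange(cv2.cvtColor(np.ascontiguousarray(im[:,:,::-1]),cv2.COLOR_BGR2HSV),(100,140,60),(125,255,255));m[:,:200]=0;m[:,350:]=0
r,c=np.nonzero(m);R_=Rm(s["orientation"]);o=np.array([.597,-.105,.125])
yaw=-.063;X=np.array([np.cos(.3)*np.cos(yaw),np.cos(.3)*np.sin(yaw),np.sin(.3)]);Y=np.array([-np.sin(yaw),np.cos(yaw),0]);n=np.cross(X,Y)
uv=[]
for a in zip(r,c):
    e,d=ray("wrist",a,s);p=e+d*((o+.014*n-e)@n)/(d@n)-o;uv.append([p@X,p@Y])
print(cv2.minAreaRect(np.array(uv,np.float32)),"blue centre; origin = +.019 in x")
E
```

```text
clock: 16.75
ee_pos: [0.5984, -0.1053, 0.1281]
orientation: [0.09, 2.839, -0.014]
ft_force: [-0.0, 0.5, 0.9]
gripper_width: 0.443
gripper_force: 0.0
clock: 17.55
ee_pos: [0.5704, -0.104, 0.2281]
orientation: [0.09, 2.832, -0.017]
ft_force: [0.5, -0.5, 0.3]
gripper_width: 0.447
gripper_force: 0.0
[ 0.56917025 -0.10351877  0.22448265] 0.4451385360252854
((-0.016787894070148468, 0.0003133947029709816), (0.08302872627973557, 0.023045724257826805), 0.09358943998813629) blue centre; origin = +.019 in x
```

View pics/w5.png

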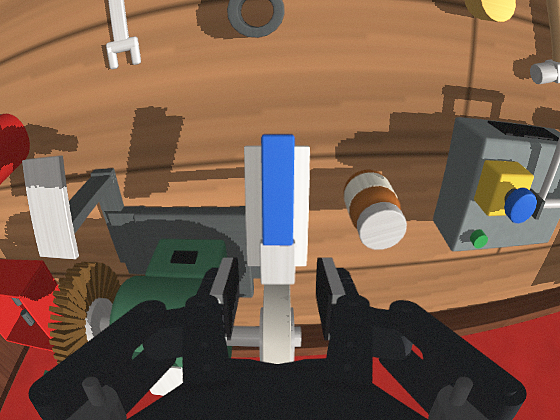

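The chisel lies centred: platform cols 245–309, chisel cols 262–294, about 2 mm along and 0 across. Now the lever.

```bash
python3 - <<'E'
from h import *
delta([.50,-.05,.27],Rdown(215));delta([.52,.2,.25],Rdown(270))
E
```

```text
t [ 5.48  4.88 -6.59] r [ -5.8  16.6 -38.3]
t [ 5.68 29.96 -4.57] r [-14.1  13.2 -92.9]
```

```bash
python3 -m pendant '[[[1,0.5,-2,-0.7,2.1,-5,3.8],[2,1,-4,-1.4,4.2,-10,3.8],[3,2,-6,-2.2,6.2,-15,3.8],[4,3,-6.5,-2.9,8.3,-20,3.8],[4.5,4,-6.6,-3.6,10.4,-25,3.8],[5,4.5,-6.6,-4.4,12.5,-30,3.8],[5.5,4.9,-6.6,-5.1,14.6,-35,3.8],[5.5,4.9,-6.6,-5.8,16.6,-38.3,3.8]]]'
python3 - <<'E'
from h import *
delta([.52,.2,.25],Rdown(270))
E
```

```text
clock: 18.5
ee_pos: [0.4989, -0.0491, 0.2688]
orientation: [0.948, -2.991, -0.002]
ft_force: [1.4, -0.0, 0.5]
gripper_width: 0.441
gripper_force: 0.0
t [-16.08  19.15   1.87] r [  0.2  -0.1 -54.8]
```

```bash
python3 -m pendant '[[[-2,2.5,0,0,0,-7,3.8],[-4,5,0,0,0,-14,3.8],[-6.5,7.5,0,0,0,-21,3.8],[-9,10,0,0,0,-28,3.8],[-11,13,0,0,0,-35,3.8],[-13,16,1,0,0,-42,3.8],[-16,19,1.8,0,0,-49,3.8],[-16,19,1.8,0.2,0,-54.8,3.8]]]'
python3 - <<'E'
from h import *
for i in range(3): s=ctrl.get_state();im=ctrl.read_camera("wrist")
cv2.imwrite("pics/w6.png",im[:,:,::-1]);print(s["ee_pos"])
for n,z in(("lever_bar",.092),("lever_hinge",.085),("button_top",.128),("trip_box",0)):
    for l in ctrl.landmark_of("wrist",n)[:2]: print(n,round(l["score"],2),np.round(l["point"],1),atz("wrist",l["point"],z,s).round(4))
E
```

```text
clock: 19.3
ee_pos: [0.5212, 0.2017, 0.2489]
orientation: [2.226, -2.214, 0.0]
ft_force: [-0.9, 0.1, -0.0]
gripper_width: 0.442
gripper_force: 0.0
[0.52130716 0.19861053 0.25013174]
lever_bar 0.56 [234.8 268.3] [0.5299 0.2386 0.092 ]
lever_hinge 0.56 [229.6 170.1] [0.6331 0.2361 0.085 ]
button_top 0.94 [131.8 170.9] [0.61   0.1339 0.128 ]
button_top 0.78 [331.1 506.1] [0.2301 0.3629 0.128 ]
trip_box 0.73 [318.9 455.9] [0.2243 0.4284 0.    ]
trip_box 0.23 [130.1 173.3] [0.6494 0.1362 0.    ]
```

View pics/w6.png

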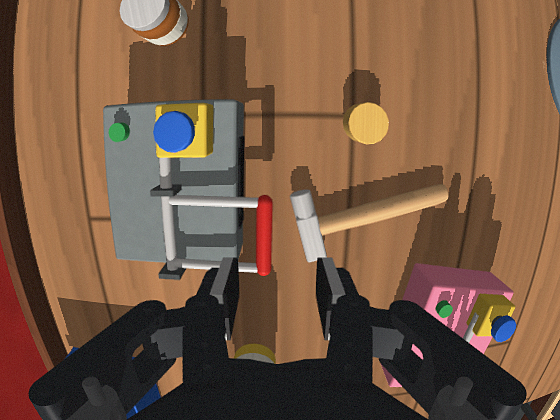

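The lever bar shows at rows 196–274, col 264, so its middle is about (0.533, 0.237).

```bash
python3 - <<'E'
from h import *
s=ctrl.get_state();print(atz("wrist",(235,264.5),.092,s),atz("wrist",(196,265),.092,s),atz("wrist",(274,264),.092,s))
delta([.533,.237,.12],Rdown(270));delta([.533,.237,.075],Rdown(270))
E
```

```text
[0.53540544 0.2378347  0.092     ] [0.53419218 0.19780365 0.092     ] [0.53685863 0.2816922  0.092     ]
t [-4.06 -1.01 13.21] r [-0.2 -0.1 -0.4]
t [-4.07 -1.   17.71] r [-0.2 -0.1 -0.4]
```

```bash
python3 -m pendant '[[[-2,-0.6,2,0,0,0,3.4],[-4,-1.2,6,0,0,0,3.4],[-4,-1.2,10,0,0,0,3.4],[-4,-1.2,13,0,0,0,3.4],[-4,-1.2,15,0,0,0,3.4],[-4,-1.2,16.5,0,0,0,3.4],[-4,-1.2,17.5,0,0,0,3.4],[-4,-1.2,17.5,0,0,0,3.4]]]'
python3 -m pendant '[[[0,0,0,0,0,0,2.4],[0,0,0,0,0,0,1.9],[0,0,0,0,0,0,1.6],[0,0,0,0,0,0,1.3],[0,0,0,0,0,0,1],[0,0,0,0,0,0,1],[0,0,0,0,0,0,1],[0,0,0,0,0,0,1]]]' 30
```

```text
clock: 20.45
ee_pos: [0.5341, 0.2363, 0.076]
orientation: [2.214, -2.227, 0.004]
ft_force: [-0.4, -0.3, -0.8]
gripper_width: 0.393
gripper_force: 0.0
clock: 21.25
ee_pos: [0.5349, 0.2373, 0.0782]
orientation: [-2.215, 2.226, -0.006]
ft_force: [-2.7, -0.5, 6.2]
gripper_width: 0.173
gripper_force: 29.2
```

```bash
python3 -m pendant '[[[0,-0.14,-1.3,0,0,0,1],[0,-0.35,-2.26,0,0,0,1],[0,-0.67,-3.2,0,0,0,1],[0,-1.1,-4.13,0,0,0,1],[0,-1.6,-5,0,0,0,1],[0,-2.16,-5.8,0,0,0,1],[0,-2.8,-6.55,0,0,0,1],[0,-3.55,-7.24,0,0,0,1]]]' 30
```

```text
clock: 22.05
ee_pos: [0.5639, 0.2365, 0.1501]
orientation: [2.211, -2.219, -0.006]
ft_force: [-19.3, -2.0, 14.3]
gripper_width: 0.176
gripper_force: 29.7
```

```bash
python3 -m pendant '[[[0,-0.7,-0.75,0,0,0,1],[0,-1.5,-1.3,0,0,0,1],[0,-2.4,-1.75,0,0,0,1],[0,-3.3,-2.1,0,0,0,1],[0,-4.3,-2.35,0,0,0,1],[0,-5.3,-2.5,0,0,0,1],[0,-6.3,-2.55,0,0,0,1],[0,-7.2,-2.55,0,0,0,1]]]' 30
```

```text
clock: 22.85
ee_pos: [0.6431, 0.2354, 0.1768]
orientation: [-2.215, 2.227, -0.01]
ft_force: [-1.9, -3.5, 4.6]
gripper_width: 0.17
gripper_force: 30.8
```

```bash
python3 -m pendant '[[[0,-0.3,0.05,0,0,0,1],[0,-0.6,0.1,0,0,0,1],[0,-0.6,0.1,0,0,0,1],[0,-0.6,0.1,0,0,0,2.2],[0,-0.6,0.1,0,0,0,3],[0,-0.6,0.1,0,0,0,4],[0,-0.6,0.1,0,0,0,4],[0,-0.6,0.1,0,0,0,4]]]'
python3 -m pendant '[[[0,0,-0.5,0,0,0,4],[0,0,-1.5,0,0,0,4],[0,0,-3,0,0,0,4],[0,0,-5,0,0,0,4],[0,0,-7,0,0,0,4],[0,2,-9,0,0,0,4],[0,5,-10,0,0,0,4],[0,9,-10,0,0,0,4]]]'
python3 -m pendant '[[[0,4,0,0,0,0,4],[0,8,0,0,0,0,4],[0,12,0,0,0,0,4],[0,14,0,0,0,0,4],[0,14,0,0,0,0,4],[0,14,0,0,0,0,4],[0,14,0,0,0,0,4],[0,14,0,0,0,0,4]]]'
python3 - <<'E'
from h import *
im=save("scene","s9");ctrl.read_camera("top")
cv2.imwrite("pics/s9c.png",cv2.resize(im[140:320,200:440,::-1],None,fx=3,fy=3))
for n in("lever_bar",):
  for c in("scene","top"):
    for l in ctrl.landmark_of(c,n)[:2]: print(c,round(l["score"],2),np.round(l["point"],1),atz(c,l["point"],.183).round(3))
E
```

```text
clock: 23.65
ee_pos: [0.648, 0.2371, 0.1743]
orientation: [-2.217, 2.225, -0.005]
ft_force: [0.6, 0.3, 0.1]
gripper_width: 0.469
gripper_force: 0.0
clock: 24.45
ee_pos: [0.5593, 0.2377, 0.2768]
orientation: [-2.211, 2.223, -0.01]
ft_force: [1.8, 1.0, 0.4]
gripper_width: 0.47
gripper_force: 0.0
clock: 25.25
ee_pos: [0.4191, 0.2381, 0.2737]
orientation: [-2.215, 2.226, -0.006]
ft_force: [-0.6, -0.4, 0.1]
gripper_width: 0.472
gripper_force: 0.0
scene 0.76 [219.  390.2] [0.656 0.225 0.183]
scene 0.69 [142.1 388.6] [0.275 0.468 0.183]
top 0.49 [150.5 197. ] [0.653 0.241 0.183]
top 0.43 [282.3 119.8] [0.291 0.454 0.183]
```

View pics/s9c.png

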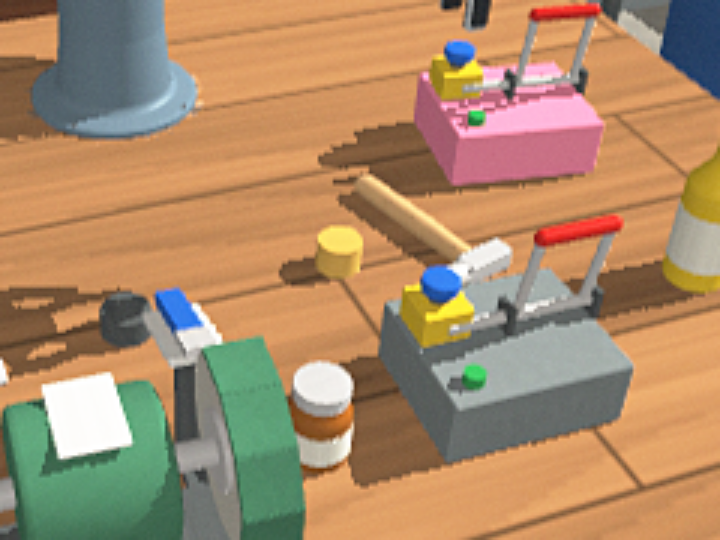

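The lever is fully back up: its bar is at scene (219,390), exactly where it started. The chisel is on the stone platform at about scene (243,260), and the arm is clear.

```bash
python3 -c "
from rig import ctrl
print(ctrl.sign_off())"
```

```text
the job is handed in; nothing more can be done
None
```

I pressed the test button until the lever dropped, laid the chisel centred on the stone wheel's platform (blade to the wheel), raised the lever so it stays up, and handed the job in at about 25 s; sign-off returned no verdict.

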